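# Set out the reagent station

## Task

Set out the reagent station on the grey board: stand the large bottle on the ring directly in front of the roll of tape, the medium bottle on the ring in front of the specimen cup, and the small dropper bottle on the ring in front of the little metal stand, all upright and centred on their rings ('in front' is the robot's side of the board); lay the timer face up, centred and square, on top of the stand. The tape and cup meant are those on the board; leave them, the pipette and the marker pen where they are.

Things in the scene. Friction and masses are not known exactly. Their poses are not given: they have to be found in the camera images.
- bottle_large: the largest of the three reagent bottles, 116 mm tall; body 56 mm in diameter up to 78 mm height, shoulder 45 mm across up to 92 mm, cap 31 mm across; about 0.16 kg; origin at the centre of the underside, z up along its axis; straight round body, then a shoulder and a narrower screw cap. Starts standing on the bench to the right of the board.
- bottle_medium: the middle-sized reagent bottle, 98 mm tall; body 48 mm in diameter up to 67 mm height, shoulder 38 mm across up to 78 mm, cap 27 mm across; about 0.11 kg; origin at the centre of the underside, z up along its axis; straight round body, then a shoulder and a narrower screw cap. Starts standing on the bench to the right of the board.
- bottle_small: the smallest reagent bottle (dropper bottle), 72 mm tall; body 33 mm in diameter up to 49 mm height, shoulder 26 mm across up to 58 mm, cap 19 mm across; about 0.03 kg; origin at the centre of the underside, z up along its axis; straight round body, then a shoulder and a narrower screw cap. Starts standing on the bench to the right of the board.
- timer: flat square lab timer lying on its back, 64 x 64 mm and 18 mm high, about 0.06 kg; origin at the centre of its underside, x and y along its sides, z up out of the display. Any two opposite sides can be gripped. Starts on the bench among the bottles.
- board: flat grey board fixed to the bench, 210 (x) x 310 (y) x 8 mm thick; origin at the centre of its underside, so its top is at z = 8 mm; its x axis points away from the robot (its yaw is small), its y axis along the rows. Three printed rings (74 mm in diameter, flat) form the front row, at x = -52.5 mm and y = -105, 0 and +105 mm in its frame; behind each ring, at x = +52.5 mm and the same y, stands one of the tape, the cup and the stand, in an order that changes.
- stand: low metal stand fixed on the board's back row: flat square top 84 x 84 mm on four legs, 30 mm high; origin at the centre of its foot on the board's top, so its top is at z = +30 mm in its frame; axes parallel to the board's. The ring in front of it is centred at x = -105 mm, y = 0 in its frame.
- cup: closed white specimen cup standing loose on the board's back row, 65 mm in diameter, 64 mm tall; origin at the centre of its underside, axes parallel to the board's; not to be shifted (another like it, off the board at the back left of the bench, is no part of the job). The ring in front of it is centred at x = -105 mm, y = 0 in its frame.
- tape: roll of brown tape lying loose on the board's back row, 93 mm in diameter, 48 mm high; origin at the centre of its underside, axes parallel to the board's; not to be shifted (another like it, off the board at the back left of the bench, is no part of the job). The ring in front of it is centred at x = -105 mm, y = 0 in its frame.
- pipette: white and blue pipette, 246 mm long, 38 mm wide, 27 mm high, lying along y on the bench behind the board; origin at its middle, on its underside; not part of the job, not to be disturbed.
- marker: black marker pen 133 mm long, 16 mm thick, lying along y near the front edge of the bench; origin at its middle, on its underside; not part of the job, not to be disturbed.
Things that resemble listed ones, but are neither listed nor needed, are in the scene too. What is shaped like the timer but brown is not meant.

How it is judged (in metres and radians):
At the end, for the whole second after the job is handed in: Large, medium and small bottle upright (0.1 rad) on the board, each within 15 mm along and across of the ring 105 mm in front of tape, cup and stand respectively; timer flat, face up on the stand, centred within 12 mm each way, square within 0.25 rad; all released and at rest (x of bottle_large in the frame of tape between -0.12 and -0.09 m and y of bottle_large in the frame of tape between -0.015 and 0.015 m and z of bottle_large in the frame of board between 0.004 and 0.012 m and angle between each of bottle_large, bottle_medium, bottle_small, timer's own z axis and vertical below 0.1 rad and x of bottle_medium in the frame of cup between -0.12 and -0.09 m and y of bottle_medium in the frame of cup between -0.015 and 0.015 m and z of bottle_medium in the frame of board between 0.004 and 0.012 m and x of bottle_small in the frame of stand between -0.12 and -0.09 m and y of bottle_small in the frame of stand between -0.015 and 0.015 m and z of bottle_small in the frame of board between 0.004 and 0.012 m and x of timer in the frame of stand between -0.012 and 0.012 m and y of timer in the frame of stand between -0.012 and 0.012 m and z of timer in the frame of stand between 0.026 and 0.034 m and (angle between the x axis of timer and the x axis of stand, either way round below 0.25 rad or angle between the x axis of timer and the y axis of stand, either way round below 0.25 rad) and linear speed of each of bottle_large, bottle_medium, bottle_small, timer below 0.02 m/s and angular speed of each of bottle_large, bottle_medium, bottle_small, timer below 0.2 rad/s and contact force between the fingers and bottle_large below 0.1 N and contact force between the fingers and bottle_medium below 0.1 N and contact force between the fingers and bottle_small below 0.1 N and contact force between the fingers and timer below 0.1 N); the robot touches nothing.
It fails at once if the roll of tape is shifted by more than 10 mm (distance of tape from where it was at the start of the episode above 0.01 m).
It fails at once if the specimen cup is shifted by more than 10 mm (distance of cup from where it was at the start of the episode above 0.01 m).
It fails at once if the pipette is shifted by more than 20 mm (distance of pipette from where it was at the start of the episode above 0.02 m).
It fails at once if the marker pen is shifted by more than 20 mm (distance of marker from where it was at the start of the episode above 0.02 m).
It also fails if it takes over 112 s, if anything falls off the work surface, if the arm or the gripper's body presses on something with over 40 N, if the wrist force passes 120 N, or if a joint passes its speed limit or range.

## Robot

A 6-joint arm with a two-finger parallel gripper is mounted at the origin on a cart in front of the work surface, level with it; the furniture and walls round the work are solid. World frame = base frame: x ahead of the robot, y to its left, z up, the work surface at z = 0. Lengths are in m, angles in degrees, forces in N, time in s.
With the tool pointing down it reaches from about 0.325 to 0.775 m from the base axis. Payload 5.5 kg.
Tool frame: the origin (TCP) lies between the finger pads; the fingertips stand 8 mm ahead of it and the grasp point (between the pads) lies 11 mm behind it; z points along the fingers, y is the line along which they close (so a half turn about z gives the same grasp; the last joint's range is limited). The gripper opens to 85 mm and grips with 20 to 120 N. Pads are 22 mm wide; open, the fingers measure 114 mm over their backs; the gripper's body (76 mm by 85 mm) begins 54 mm behind the grasp point. The pads swing forward as they close: fully open they stand 13 mm farther back than shut.
Start: joints at [-69.139, 5.22, 70.514, -0, 104.267, -3.249], TCP at [0.245, -0.548, 0.239] pointing down, gripper open.
Joint ranges: [-164.24, 164.24], [-49.07, 125.15], [9.68, 141.18], [-86.29, 266.29], [3.28, 154.24], [-151.56, 151.56]. Speed limits (degrees/s): [147.25, 147.25, 172.46, 180, 180, 180].

## Interface

Orientations are given as a 3x3 rotation matrix whose columns are the frame's x, y, z axes.
In Python, from bench import r gives the robot as it stands.
- The arm moves only by the tool arm_command, never from a script. Its argument "series" is a list of rows, each a list of 3 entries, a list of its own where there are three numbers: the shift along the tool's x, y, z in mm, then the turn about the tool's z in degrees, then the finger opening in mm, from 0 to 85.4. A call has 1 to 5 rows; each row shifts and turns the commanded pose from where the row before left it, along the tool's axes as they then stand; what a row does not reach is not made up. A row lasts 1/12 s, in which the tool goes at most 41.7 mm and 7.16 degrees, less where a joint would pass 70% of its speed; a pose out of reach is approached as far as the arm can. A call with a gripper value outside its range is refused whole. The fingers move at their own pace and stop on an object; the grip force is fixed at half the most. Time passes only in rows, so rows that do not move let the fingers close. It gives the time, the measured TCP pose, the force, the opening and the grip force at its end, in the units of the state.
- r.get_state(): the state, without advancing time (a new reading comes with each control period).
- r.snapshot(name): name is "side" or "top" or "wrist"; returns the picture (480x640x3 uint8, red, green, blue); there is no depth.
- r.camera_model(name): a dict with "fx", "fy", "cx", "cy" (pixels), "rvec" (rotation vector, rad) and "tvec" (3), from world to camera coordinates, as OpenCV has them. Camera axes: x right, y down, z forward; pixel columns grow to the right and rows downward; lengths in m; the calibration is good to about 2 mm. A picture is of the moment at which its call begins: read the wrist's pose just before it. camera_model takes no time and is no camera call; for the wrist camera it gives the pose at the moment of the call.
- r.hand_in(): hands the job in; it is judged then, once.
The state is a dict: "time_s": time; "q": joint angles; "joint_velocities": joint speeds; "joint_efforts": joint torques, N m; "position": TCP position; "eef_rot": TCP orientation; "ft_force": force on the tool from outside, world axes, zero at the start; "moment": the same for the moment, N m; "gripper_width": opening from 0.0 (shut) to 1.0 (fully open); "grasp_force": force on a finger pad.
Only numpy, scipy, OpenCV 4.12 (cv2) and the standard library are available. Lean on these libraries where they do the work, as an engineer would, in place of code of your own. Each camera call takes 0.05 s, during which the arm holds its last target. There are 200 camera calls.

## Working session

There is one attempt and no reset: what is moved stays moved. The work goes in short steps, Python scripts to look and compute and a tool call to move; the robot and the scene stay as the last step left them, time stands still between calls to the robot, and variables do not carry over. Pictures are saved under pics/ and viewed, at most 14 in all, crops included, and the job is handed in when it is done.

Besides the shell and the picture viewer there is one more tool, called after "Call:" in YAML: its name, and indented under it one key for each argument. arm_command: Moves the arm, as the interface text tells. Its arguments: {"type":"object","properties":{"series":{"type":"array","items":{"type":"array"}}},"required":["series"]}

```bash
ls; mkdir -p pics; cat > h.py <<'E'
import numpy as np,cv2
from bench import r
def snap(n,f):
    m=r.camera_model(n); im=r.snapshot(n); cv2.imwrite(f'pics/{f}.png',im[:,:,::-1]); np.save(f'pics/{f}.npy',np.array([m['fx'],m['fy'],m['cx'],m['cy'],*np.ravel(m['rvec']),*np.ravel(m['tvec'])])); return im
def cam(f):
    a=np.load(f'pics/{f}.npy'); R=cv2.Rodrigues(a[4:7])[0]; return a,R,-R.T@a[7:]
def ray(f,u,v):
    a,R,c=cam(f); d=R.T@np.array([(u-a[2])/a[0],(v-a[3])/a[1],1]); return c,d
def onz(f,u,v,z):
    c,d=ray(f,u,v); return c+d*(z-c[2])/d[2]
def tri(*obs):
    A=np.zeros((3,3));b=np.zeros(3);L=[]
    for f,u,v in obs:
        c,d=ray(f,u,v); d=d/np.linalg.norm(d);P=np.eye(3)-np.outer(d,d);A+=P;b+=P@c;L.append((P,c))
    x=np.linalg.solve(A,b); return x,[np.linalg.norm(P@(x-c)) for P,c in L]
def proj(f,p):
    a=np.load(f'pics/{f}.npy');K=np.array([[a[0],0,a[2]],[0,a[1],a[3]],[0,0,1]])
    return cv2.projectPoints(np.array(p,float).reshape(-1,1,3),a[4:7],a[7:],K,None)[0].reshape(-1,2)
E
python3 - <<'E'
from h import *
np.set_printoptions(precision=4,suppress=True)
for n in ['top','side','wrist']:
    snap(n,n+'0'); print(n,cam(n+'0')[0],cam(n+'0')[2])
s=r.get_state();print(s)
E
```

```text
pics
top [572.5999 572.5999 322.6381 241.7505   2.1721  -2.2012   0.092    0.1436
   0.5791   1.2477] [0.4848 0.147  1.2869]
side [454.8063 454.8063 324.4931 237.28     2.3184  -0.2371   0.1248  -0.5459
   0.1913   0.8436] [ 0.4213 -0.5833  0.7271]
wrist [341.7974 341.7974 314.9231 245.7878  -2.4345   1.5786   0.2208  -0.5983
  -0.0358   0.3786] [ 0.3072 -0.5184  0.3736]
{'time_s': 0.15, 'q': array([-69.1383,   5.2546,  70.5665,   0.0005, 104.2686,  -3.2473]), 'joint_velocities': array([-0.043 , -0.1302, -0.2582,  0.0589, -0.0049,  0.0152]), 'joint_efforts': array([  0.0012, -45.9373, -41.8526,  -0.0001,   0.0096,   0.    ]), 'position': array([ 0.245 , -0.5475,  0.2384]), 'eef_rot': array([[ 0.9128,  0.4085, -0.0006],
       [ 0.4085, -0.9128,  0.0015],
       [ 0.0001, -0.0016, -1.    ]]), 'ft_force': array([-0.3463, -0.6614, -0.114 ]), 'moment': array([ 0.005 ,  0.0342, -0.0187]), 'grasp_force': 0.0, 'gripper_width': 1.0033234947953105}
```

View pics/top0.png

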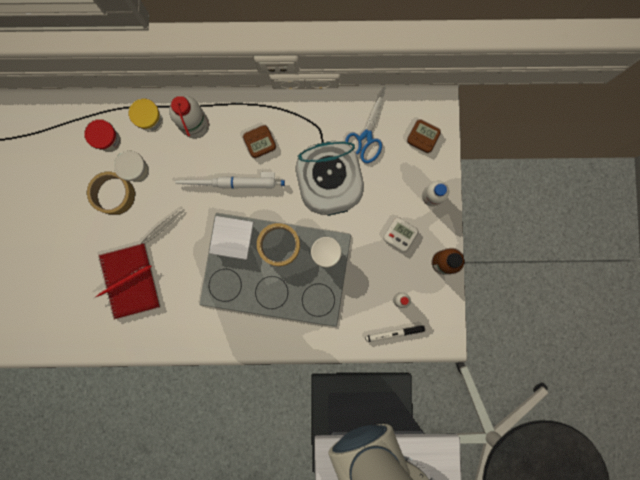

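View pics/side0.png

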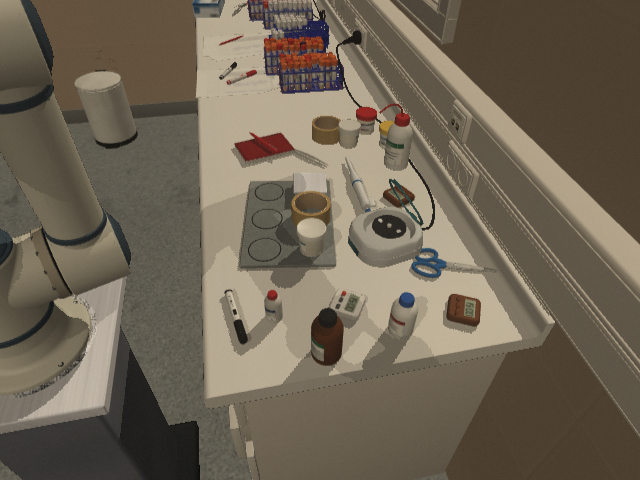

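Candidates in the top view:
- **White timer:** (400,235). The brown look-alikes at (258,140) and (424,136) are rejected by colour.
- **Bottles:** blue cap (437,192), brown with black cap (450,261), small with red cap (402,299). The wash bottle at (186,115) is not in the list.
- **Tape:** on the board at (278,244). The loose one at (110,193) is rejected.
- **Cup:** on the board at (326,251). The loose one at (130,166) is rejected.
- **Stand:** (232,238).

Next is a close crop, with masks.

```bash
python3 - <<'E'
from h import *
t=cv2.imread('pics/top0.png');s=cv2.imread('pics/side0.png')
a=cv2.resize(s[265:370,220:480],None,fx=3,fy=3,interpolation=2)
b=cv2.resize(t[175:275,370:470],None,fx=2.8,fy=2.8,interpolation=2)
c=cv2.resize(t[205:330,195:360],None,fx=2.24,fy=2.24,interpolation=2)
o=np.zeros((600,780,3),np.uint8);o[:315]=a;o[318:598,:280]=b;o[318:598,285:285+c.shape[1]]=c[:280]
cv2.imwrite('pics/crop1.png',o)
def blobs(im,lo,hi,roi,nm):
    h=cv2.cvtColor(im,cv2.COLOR_BGR2HSV);m=cv2.inRange(h,np.array(lo),np.array(hi));k=np.zeros_like(m);x0,y0,x1,y1=roi;k[y0:y1,x0:x1]=m[y0:y1,x0:x1]
    n,l,st,ce=cv2.connectedComponentsWithStats(k)
    print(nm,[(st[i].tolist(),ce[i].round(1).tolist()) for i in range(1,n) if st[i][4]>15])
blobs(t,(100,120,50),(125,255,255),(420,175,460,215),'blue top');blobs(s,(100,120,50),(125,255,255),(385,280,425,320),'blue side')
blobs(t,(0,0,0),(180,255,45),(425,240,470,280),'black top');blobs(s,(0,0,0),(180,255,45),(310,300,350,340),'black side')
for n,im,roi in (('t',t,(385,285,420,315)),('s',s,(260,285,290,310))):
    blobs(im,(0,120,70),(8,255,255),roi,'red '+n);blobs(im,(170,120,70),(180,255,255),roi,'red2 '+n)
# board
h=cv2.cvtColor(t,cv2.COLOR_BGR2HSV); print(h[290,248],h[310,300],h[330,250],h[236,400],h[238,230])
E
```

```text
blue top [([435, 184, 11, 12, 100], [440.1, 189.6])]
blue side [([400, 293, 14, 14, 130], [406.9, 298.5])]
black top [([447, 253, 17, 16, 202], [454.7, 260.7]), ([439, 268, 14, 5, 21], [444.3, 270.8])]
black side [([318, 308, 19, 20, 300], [327.2, 318.0])]
red t [([401, 297, 8, 8, 54], [404.3, 300.5])]
red2 t []
red s [([268, 290, 9, 10, 80], [271.9, 294.6])]
red2 s []
[ 27  24 108] [ 33  27 105] [ 20  42 164] [ 22  39 168] [ 18  23 191]
```

View pics/crop1.png

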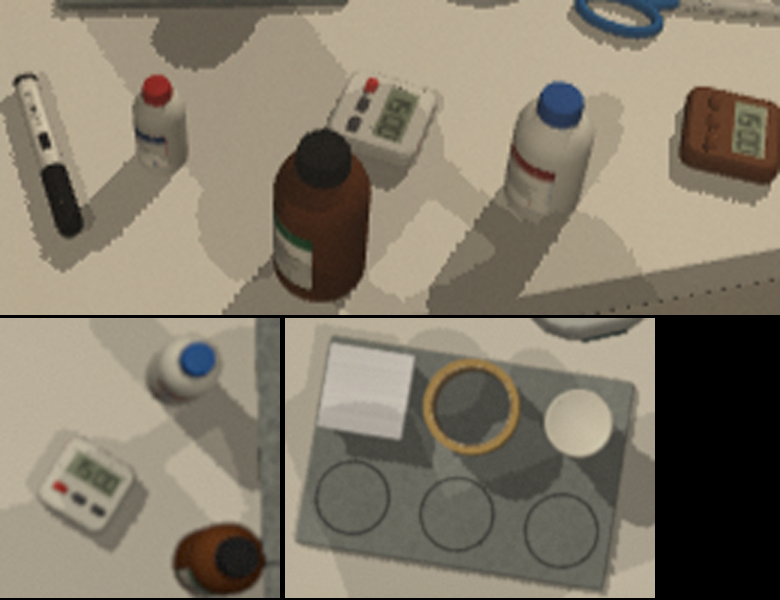

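The crop confirms the choices. Brown with black cap is the large bottle, blue cap the medium, red cap the small, and the white timer sits between them. On the board, left to right, are stand, tape and cup. Now I'll measure.

```bash
cat > rings.py <<'E'
from h import *
np.set_printoptions(precision=4,suppress=True)
t=cv2.imread('pics/top0.png');s=cv2.imread('pics/side0.png')
for n,a,b in (('blue',(440.1,189.6),(406.9,298.5)),('black',(454.7,260.7),(327.2,318.0)),('red',(404.3,300.5),(271.9,294.6))):
    x,e=tri(('top0',*a),('side0',*b));print(n,x,np.round(e,4),'px/m top',572.6/(1.287-x[2]))
# bases: body bottom edge in side view
def ring(im,f,c,w):
    g=cv2.cvtColor(im,6)[int(c[1])-w:int(c[1])+w,int(c[0])-w:int(c[0])+w]
    d=cv2.morphologyEx(g,cv2.MORPH_BLACKHAT,np.ones((5,5)));m=(d>12).astype(np.uint8)
    n,l,st,ce=cv2.connectedComponentsWithStats(m);i=1+np.argmax(st[1:,4])
    p=cv2.findNonZero((l==i).astype(np.uint8));e=cv2.fitEllipse(p)
    return (e[0][0]+int(c[0])-w,e[0][1]+int(c[1])-w),e[1]
T=[(225,285),(272,292),(318,300)];S=[(269,192),(266,218),(264,249)]
for a,b in zip(T,S):
    (ca,ea),(cb,eb)=ring(t,'t',a,21),ring(s,'s',b,20)
    x,e=tri(('top0',*ca),('side0',*cb));print('ring',np.round(ca,1),np.round(ea,1),np.round(cb,1),np.round(eb,1),x,np.round(e,4),onz('top0',*ca,.008),onz('side0',*cb,.008))
h=cv2.cvtColor(t,40)
# timer & stand top by brightness
for nm,roi,f in (('timer',(375,210,425,262),'top0'),('stand',(205,210,256,262),'top0')):
    x0,y0,x1,y1=roi;g=t[y0:y1,x0:x1];hh=h[y0:y1,x0:x1]
    m=((hh[:,:,1]<(35 if nm=='timer' else 40))&(hh[:,:,2]>(170 if nm=='timer' else 160))).astype(np.uint8)
    n,l,st,ce=cv2.connectedComponentsWithStats(m);i=1+np.argmax(st[1:,4]);p=cv2.findNonZero((l==i).astype(np.uint8))
    q=cv2.minAreaRect(p);print(nm,st[i],q[0][0]+x0,q[0][1]+y0,q[1:])
E
python3 rings.py
```

```text
blue [ 0.6827 -0.1127  0.0934] [0.0003 0.0003] px/m top 479.7298811281724
black [ 0.5319 -0.1357  0.1065] [0.0003 0.0003] px/m top 485.0316897145198
red [ 0.4499 -0.0352  0.0675] [0.0002 0.0002] px/m top 469.54552141510624
ring [224.7 284.8] [32.  32.6] [268.7 191.7] [17.2 28.2] [0.4881 0.3553 0.0067] [0.0007 0.0007] [0.4888 0.355  0.008 ] [0.4873 0.3537 0.008 ]
ring [271.4 292.2] [32.2 33. ] [266.6 218.6] [19.6 30.3] [0.4703 0.2513 0.0068] [0.0006 0.0006] [0.471  0.2512 0.008 ] [0.4696 0.2501 0.008 ]
ring [317.9 299.7] [32.4 32.6] [264.2 249.3] [22.7 32.5] [0.4524 0.1481 0.0069] [0.0005 0.0005] [0.4529 0.1481 0.008 ] [0.4518 0.147  0.008 ]Traceback (most recent call last):
  File "rings.py", line 22, in <module>
    n,l,st,ce=cv2.connectedComponentsWithStats(m);i=1+np.argmax(st[1:,4]);p=cv2.findNonZero((l==i).astype(np.uint8))
                                                      ~~~~~~~~~^^^^^^^^^^
    return _wrapfunc(a, 'argmax', axis=axis, out=out, **kwds)
    return bound(*args, **kwds)
ValueError: attempt to get argmax of an empty sequence
```

Call:
arm_command:
  series:
    - [[0,0,-5],6,85]
    - [[0,0,-5],6,85]
    - [[0,0,-5],6,85]
    - [[0,0,-5],6.1,85]

```text
time_s: 0.48
position: [0.2451, -0.5476, 0.259]
eef_rot: [[1.0, -0.005, -0.0], [-0.005, -1.0, 0.001], [-0.0, -0.001, -1.0]]
ft_force: [-0.1, 0.1, 0.0]
gripper_width: 0.996
grasp_force: 0.0
```

Call:
arm_command:
  series:
    - [[17,-35,-5],0,85]
    - [[17,-35,-5],0,85]
    - [[17,-35,-5],0,85]
    - [[17,-35,-5],0,85]
    - [[17,-35,-5],0,85]

```text
time_s: 0.9
position: [0.3304, -0.371, 0.2841]
eef_rot: [[1.0, -0.0, -0.0], [-0.0, -1.0, 0.0], [-0.0, -0.0, -1.0]]
ft_force: [0.4, 0.7, 0.1]
gripper_width: 0.996
grasp_force: 0.0
```

Call:
arm_command:
  series:
    - [[17,-35,-5],0,85]
    - [[17,-35,-5],0,85]
    - [[17,-35,-5],0,85]
    - [[17,-35,-5],0,85]
    - [[17,-35,-5],0,85]

```text
time_s: 1.32
position: [0.4153, -0.1958, 0.3094]
eef_rot: [[1.0, -0.0, 0.0], [-0.0, -1.0, -0.0], [0.0, 0.0, -1.0]]
ft_force: [0.6, -0.2, -0.1]
gripper_width: 0.997
grasp_force: 0.0
```

Call:
arm_command:
  series:
    - [[10,-35,0],0,85]
    - [[0,-35,0],0,85]
    - [[0,0,0],0,85]
    - [[0,0,0],0,85]

```text
time_s: 1.65
position: [0.4252, -0.1263, 0.3094]
eef_rot: [[1.0, 0.004, 0.0], [0.004, -1.0, -0.0], [0.0, 0.0, -1.0]]
ft_force: [-0.5, -0.0, 0.1]
gripper_width: 0.998
grasp_force: 0.0
```

```bash
python3 - <<'E'
from h import *
np.set_printoptions(precision=4,suppress=True)
snap('wrist','w1');s=r.get_state();print(s['time_s'],s['position'],s['eef_rot'],s['q'],cam('w1')[2],cam('w1')[1])
for n,p in dict(blue=[ 0.6827,-0.1127,0.098],black=[0.5319,-0.1357,.116],red=[.4499,-.0352,.072],timer=onz('top0',401,234,.018)).items(): print(n,p,proj('w1',p))
E
```

```text
1.7 [ 0.4251 -0.1274  0.3092] [[ 1.      0.0018 -0.    ]
 [ 0.0018 -1.     -0.0005]
 [-0.      0.0005 -1.    ]] [-21.0599 -17.1177  84.1629  -0.0315 112.946   68.8239] [ 0.4933 -0.1251  0.4448] [[ 0.0033 -1.      0.0008]
 [-0.9621 -0.0029  0.2728]
 [-0.2728 -0.0017 -0.9621]]
blue [0.6827, -0.1127, 0.098] [[300.3025 -89.7759]]
black [0.5319, -0.1357, 0.116] [[326.6121 104.102 ]]
red [0.4499, -0.0352, 0.072] [[231.546  190.2474]]
timer [ 0.5962 -0.0389  0.018 ] [[237.8533  53.0276]]
```

View pics/w1.png

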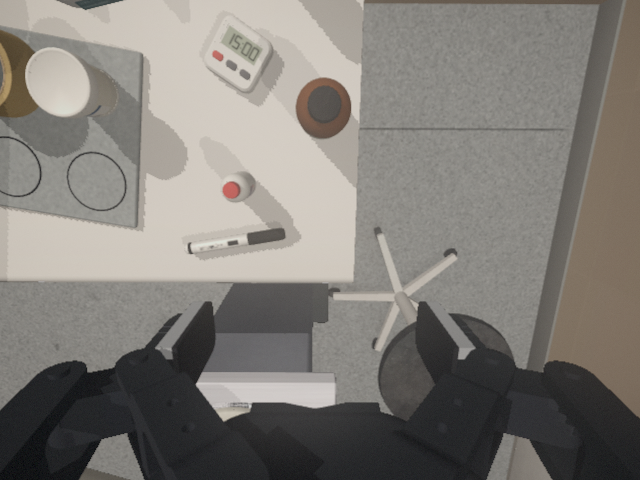

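```bash
python3 - <<'E'
from h import *
np.set_printoptions(precision=4,suppress=True)
w=cv2.imread('pics/w1.png');h=cv2.cvtColor(w,40)
def bl(m,roi):
    k=np.zeros(m.shape,np.uint8);x0,y0,x1,y1=roi;k[y0:y1,x0:x1]=m[y0:y1,x0:x1]
    n,l,st,ce=cv2.connectedComponentsWithStats(k);i=1+np.argmax(st[1:,4]);c=max(cv2.findContours((l==i).astype(np.uint8),0,1)[0],key=cv2.contourArea);return st[i],ce[i],cv2.minAreaRect(c)
b=bl((h[:,:,2]<48).astype(np.uint8),(295,75,355,140));rd=bl(((h[:,:,1]>110)&((h[:,:,0]<8)|(h[:,:,0]>172))).astype(np.uint8),(215,170,260,210))
print(b,rd)
print(onz('w1',*b[1],.114),tri(('w1',*b[1]),('top0',454.7,260.7),('side0',327.2,318)))
print(onz('w1',*rd[1],.070),tri(('w1',*rd[1]),('top0',404.3,300.5),('side0',271.9,294.6)))
print(h[25,235],h[60,210],h[35,290],h[110,250],h[80,225])
C=[(221,15),(273,47),(246,91),(204,62)]
P=[onz('w1',*c,.018)[:2] for c in C];print(P,np.mean(P,0),[np.linalg.norm(P[i]-P[i-1]) for i in range(4)])
S=[onz('top0',370+x/2.8,175+(y-318)/2.8,.018)[:2] for x,y in((36,486),(72,434),(136,477),(100,532))];print(S,np.mean(S,0))
E
```

```text
Traceback (most recent call last):
ValueError: attempt to get argmax of an empty sequence
```

```bash
cat > m.py <<'E'
from h import *
np.set_printoptions(precision=4,suppress=True)
w=cv2.imread('pics/w1.png');h=cv2.cvtColor(w,40);print(h[104,325],h[104,305])
def bl(m,roi):
    k=np.zeros(m.shape,np.uint8);x0,y0,x1,y1=roi;k[y0:y1,x0:x1]=m[y0:y1,x0:x1]
    n,l,st,ce=cv2.connectedComponentsWithStats(k);i=1+np.argmax(st[1:,4]);return st[i],ce[i]
b=bl(((h[:,:,1]<100)&(h[:,:,2]<80)).astype(np.uint8),(295,80,352,130));rd=bl(((h[:,:,1]>110)&((h[:,:,0]<8)|(h[:,:,0]>172))).astype(np.uint8),(215,170,260,210))
print(b,rd)
print(onz('w1',*b[1],.114),tri(('w1',*b[1]),('top0',454.7,260.7),('side0',327.2,318)))
print(onz('w1',*rd[1],.070),tri(('w1',*rd[1]),('top0',404.3,300.5),('side0',271.9,294.6)))
print(h[25,235],h[60,210],h[35,290],h[110,250],h[80,225])
C=[(221,15),(273,47),(246,91),(204,62)]
P=[onz('w1',*c,.018)[:2] for c in C];print(P,np.mean(P,0),[np.linalg.norm(P[i]-P[i-1]) for i in range(4)])
S=[onz('top0',370+x/2.8,175+(y-318)/2.8,.018)[:2] for x,y in((36,486),(72,434),(136,477),(100,532))];print(S,np.mean(S,0))
E
python3 m.py
```

```text
[17 27 86] [ 11  99 131]
(array([324, 120,   6,   3,   7], dtype=int32), array([326.8571, 121.1429])) (array([223, 182,  15,  16, 184], dtype=int32), array([230.2228, 189.9348]))
[ 0.5177 -0.1362  0.114 ] (array([ 0.5273, -0.1361,  0.1068]), [np.float64(0.009064249169084555), np.float64(0.00437315263817649), np.float64(0.00475303003967397)])
[ 0.45   -0.0333  0.07  ] (array([ 0.4499, -0.0343,  0.0677]), [np.float64(0.0015388591374432422), np.float64(0.0009489009149103798), np.float64(0.0008001046476965704)])
[ 18  18 208] [ 18  18 209] [ 17  20 208] [ 16  18 211] [ 17  24 149]
[array([ 0.6333, -0.0227]), array([ 0.6024, -0.0784]), array([ 0.5571, -0.046 ]), array([ 0.587 , -0.0002])] [ 0.5949 -0.0368] [np.float64(0.051407044529549854), np.float64(0.06369336246749764), np.float64(0.0556727427659954), np.float64(0.05464790373102308)]
[array([0.5945, 0.0016]), array([ 0.6357, -0.028 ]), array([ 0.6007, -0.0782]), array([ 0.5572, -0.0484])] [ 0.597  -0.0383]
```

Call:
arm_command:
  series:
    - [[36,3,0],0,85]
    - [[36,3,0],0,85]
    - [[35,3,0],0,85]
    - [[0,0,36],0,85]
    - [[0,0,36],0,85]

```text
time_s: 2.12
position: [0.5348, -0.1393, 0.2367]
eef_rot: [[1.0, -0.002, 0.002], [-0.002, -1.0, -0.001], [0.002, 0.001, -1.0]]
ft_force: [-0.1, -0.2, -1.1]
gripper_width: 0.997
grasp_force: 0.0
```

Call:
arm_command:
  series:
    - [[0,0,36],0,85]
    - [[0,0,20],0,85]
    - [[0,0,0],0,85]

```text
time_s: 2.37
position: [0.5293, -0.1378, 0.174]
eef_rot: [[1.0, -0.002, -0.011], [-0.002, -1.0, 0.003], [-0.011, -0.003, -1.0]]
ft_force: [-0.2, -0.9, -1.0]
gripper_width: 0.996
grasp_force: 0.0
```

```bash
python3 - <<'E'
from h import *
a=snap('wrist','w2')[:,:,::-1]; b=snap('side','s2')[:,:,::-1]
o=np.zeros((420,800,3),np.uint8);o[:300,:400]=cv2.resize(a,(400,300));o[:400,400:]=cv2.resize(b[200:400,230:430],(400,400),interpolation=2);cv2.imwrite('pics/c2.png',o)
E
```

```text
(no output)
```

View pics/c2.png

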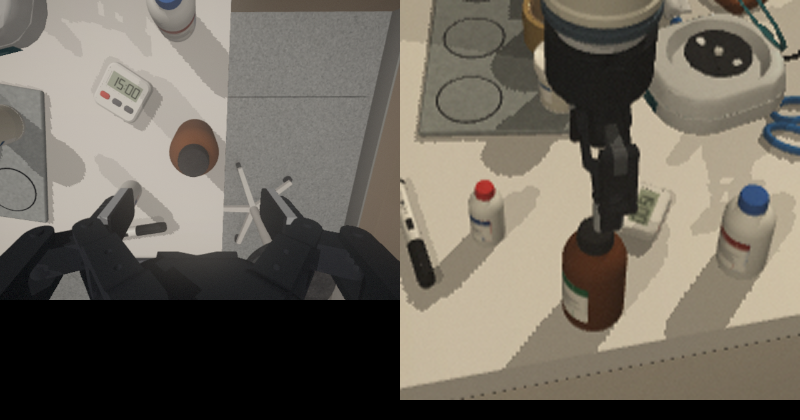

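```bash
python3 - <<'E'
from h import *
np.set_printoptions(precision=4,suppress=True)
print(onz('w2',309,257,.116),r.get_state()['position'],r.get_state()['eef_rot'])
E
```

```text
[ 0.5351 -0.1334  0.116 ] [ 0.5315 -0.138   0.1809] [[ 1.     -0.0019 -0.0018]
 [-0.0019 -1.      0.0003]
 [-0.0018 -0.0003 -1.    ]]
```

Call:
arm_command:
  series:
    - [[2,-3,30],0,85]
    - [[0,0,32],0,85]
    - [[0,0,32],0,85]
    - [[0,0,28],0,85]
    - [[0,0,0],0,85]

```text
time_s: 2.88
position: [0.532, -0.1337, 0.0555]
eef_rot: [[1.0, -0.001, -0.006], [-0.001, -1.0, 0.002], [-0.006, -0.002, -1.0]]
ft_force: [-0.4, 0.3, -2.0]
gripper_width: 0.992
grasp_force: 0.0
```

Call:
arm_command:
  series:
    - [[0,0,0],0,85]
    - [[0,0,0],0,45]
    - [[0,0,0],0,45]
    - [[0,0,0],0,45]
    - [[0,0,0],0,45]

```text
time_s: 3.3
position: [0.5361, -0.1342, 0.0633]
eef_rot: [[1.0, 0.0, 0.006], [0.0, -1.0, -0.002], [0.006, 0.002, -1.0]]
ft_force: [0.3, -0.1, 6.7]
gripper_width: 0.635
grasp_force: 64.0
```

Call:
arm_command:
  series:
    - [[0,0,0],0,45]
    - [[0,0,0],0,45]
    - [[0,0,0],0,45]
    - [[0,0,0],0,45]
    - [[0,0,0],0,45]

```text
time_s: 3.72
position: [0.5361, -0.1342, 0.0633]
eef_rot: [[1.0, 0.0, 0.006], [0.0, -1.0, -0.002], [0.006, 0.002, -1.0]]
ft_force: [0.6, 0.6, 6.2]
gripper_width: 0.635
grasp_force: 64.0
```

Call:
arm_command:
  series:
    - [[0,0,-20],0,45]
    - [[0,0,-30],0,45]
    - [[0,0,-30],0,45]
    - [[0,0,-20],0,45]
    - [[0,0,0],0,45]

```text
time_s: 4.13
position: [0.5365, -0.1344, 0.167]
eef_rot: [[1.0, 0.0, 0.011], [0.0, -1.0, -0.004], [0.011, 0.004, -1.0]]
ft_force: [0.6, -1.0, -0.6]
gripper_width: 0.634
grasp_force: 63.4
```

Call:
arm_command:
  series:
    - [[-6,-20,0],0,45]
    - [[-6,-30,0],0,45]
    - [[-6,-35,0],0,45]
    - [[-6,-35,0],0,45]
    - [[-6,-35,0],0,45]

```text
time_s: 4.55
position: [0.5034, 0.0226, 0.1592]
eef_rot: [[1.0, -0.001, 0.0], [-0.001, -1.0, 0.0], [0.0, -0.0, -1.0]]
ft_force: [0.2, -0.2, -1.1]
gripper_width: 0.632
grasp_force: 63.5
```

Call:
arm_command:
  series:
    - [[-6,-35,0],0,45]
    - [[-6,-35,0],0,45]
    - [[-6,-35,0],0,45]
    - [[-6,-35,0],0,45]
    - [[-6,-35,0],0,45]

```text
time_s: 4.97
position: [0.4733, 0.198, 0.1593]
eef_rot: [[1.0, 0.0, 0.0], [0.0, -1.0, 0.0], [0.0, -0.0, -1.0]]
ft_force: [0.3, 0.7, -1.3]
gripper_width: 0.636
grasp_force: 63.5
```

Call:
arm_command:
  series:
    - [[-6,-35,0],0,45]
    - [[0,-20,0],0,45]
    - [[0,0,0],0,45]
    - [[0,0,0],0,45]

```text
time_s: 5.3
position: [0.4675, 0.2521, 0.1589]
eef_rot: [[1.0, 0.003, -0.0], [0.003, -1.0, -0.001], [-0.0, 0.001, -1.0]]
ft_force: [-1.0, 0.6, -1.4]
gripper_width: 0.631
grasp_force: 63.6
```

```bash
python3 - <<'E'
from h import *
np.set_printoptions(precision=4,suppress=True)
a=snap('top','t3')[:,:,::-1]; b=snap('side','s3')[:,:,::-1]
print(r.get_state()['position'],r.get_state()['q'])
o=np.zeros((420,800,3),np.uint8);o[:400,:400]=cv2.resize(a[200:400,180:380],(400,400),interpolation=2);o[:400,400:]=cv2.resize(b[130:280,200:350],(400,400),interpolation=2);cv2.imwrite('pics/c3.png',o)
E
```

```text
[0.468  0.2506 0.1591] [ 24.5155  -5.5008  89.3301  -0.0356  96.1942 114.5242]
```

View pics/c3.png

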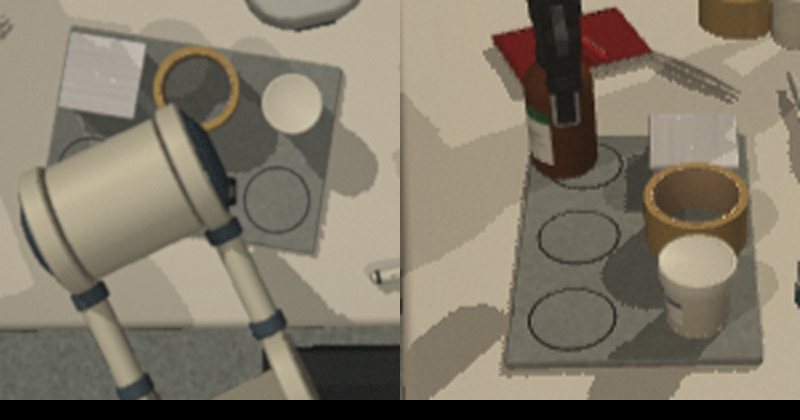

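```bash
python3 - <<'E'
from h import *
np.set_printoptions(precision=4,suppress=True)
print(onz('s3',260.8,189.2,.096),proj('s3',[.468,.2506,.096]),proj('s3',[.465,.2506,.096]))
E
```

```text
[0.4629 0.2516 0.096 ] [[263.1155 189.204 ]] [[261.7929 189.3558]]
```

Call:
arm_command:
  series:
    - [[3,0,0],0,45]
    - [[2,0,25],0,45]
    - [[0,0,25],0,45]
    - [[0,0,20],0,45]
    - [[0,0,10],0,45]

```text
time_s: 5.82
position: [0.4722, 0.2496, 0.0761]
eef_rot: [[1.0, -0.002, -0.004], [-0.002, -1.0, -0.002], [-0.004, 0.002, -1.0]]
ft_force: [-0.6, -0.3, -2.2]
gripper_width: 0.632
grasp_force: 63.6
```

Call:
arm_command:
  series:
    - [[0,0,3],0,45]
    - [[0,0,0],0,45]
    - [[0,0,0],0,45]

```text
time_s: 6.07
position: [0.4738, 0.2513, 0.0777]
eef_rot: [[1.0, -0.0, 0.002], [-0.0, -1.0, 0.001], [0.002, -0.001, -1.0]]
ft_force: [0.2, 0.5, -0.9]
gripper_width: 0.631
grasp_force: 63.6
```

Call:
arm_command:
  series:
    - [[0,0,4],0,45]
    - [[0,0,0],0,45]
    - [[0,0,0],0,45]

```text
time_s: 6.32
position: [0.4732, 0.2515, 0.073]
eef_rot: [[1.0, 0.0, 0.001], [0.0, -1.0, 0.0], [0.001, -0.0, -1.0]]
ft_force: [-0.6, -0.5, -1.8]
gripper_width: 0.63
grasp_force: 63.6
```

Call:
arm_command:
  series:
    - [[0,0,2],0,45]
    - [[0,0,0],0,45]
    - [[0,0,0],0,45]

```text
time_s: 6.57
position: [0.4733, 0.2517, 0.0713]
eef_rot: [[1.0, 0.0, 0.001], [0.0, -1.0, 0.001], [0.001, -0.001, -1.0]]
ft_force: [-1.6, -0.3, 4.7]
gripper_width: 0.634
grasp_force: 63.9
```

Call:
arm_command:
  series:
    - [[0,0,0],0,80]
    - [[0,0,0],0,80]
    - [[0,0,0],0,80]
    - [[0,0,0],0,80]
    - [[0,0,0],0,80]

```text
time_s: 6.98
position: [0.4729, 0.2513, 0.07]
eef_rot: [[1.0, 0.0, -0.0], [0.0, -1.0, -0.0], [-0.0, 0.0, -1.0]]
ft_force: [-0.6, -0.1, 0.8]
gripper_width: 0.94
grasp_force: 0.0
```

Call:
arm_command:
  series:
    - [[0,0,-15],0,80]
    - [[0,0,-35],0,85]
    - [[0,0,-35],0,85]
    - [[0,0,-35],0,85]
    - [[0,0,0],0,85]

```text
time_s: 7.4
position: [0.4753, 0.2524, 0.1991]
eef_rot: [[1.0, 0.0, 0.012], [0.0, -1.0, 0.005], [0.012, -0.005, -1.0]]
ft_force: [1.3, 0.2, 1.3]
gripper_width: 0.997
grasp_force: 0.0
```

```bash
python3 - <<'E'
from h import *
np.set_printoptions(precision=4,suppress=True)
b=snap('side','s4')[:,:,::-1];a=snap('wrist','w4')[:,:,::-1]
print(r.get_state()['position'],cam('w4')[2])
for f in('s4','w4'):print(proj(f,[[.4703,.2513,.124],[.4703,.2513,.008]]))
o=np.zeros((420,800,3),np.uint8);o[:300,:400]=cv2.resize(a,(400,300));o[:400,400:]=cv2.resize(b[130:280,200:350],(400,400),interpolation=2);cv2.imwrite('pics/c4.png',o)
E
```

```text
[0.4738 0.2518 0.1926] [0.5418 0.2525 0.3316]
[[263.1544 178.8487]
 [266.8289 218.2015]]
[[317.9324 267.5063]
 [317.3152 228.4119]]
```

View pics/c4.png

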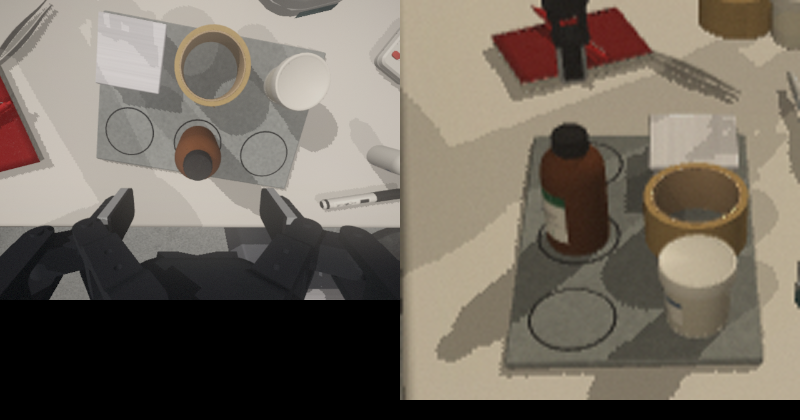

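Bottle_large stands upright on the middle ring, its base at about (578,237) in the crop, within about 3 mm of centre. Next is the medium bottle.

Call:
arm_command:
  series:
    - [[5,20,-5],0,85]
    - [[14,34,0],0,85]
    - [[14,34,0],0,85]
    - [[14,34,0],0,85]
    - [[14,34,0],0,85]

```text
time_s: 7.92
position: [0.5337, 0.0938, 0.1932]
eef_rot: [[1.0, 0.001, -0.003], [0.001, -1.0, -0.0], [-0.003, 0.0, -1.0]]
ft_force: [1.0, 0.6, 0.5]
gripper_width: 0.996
grasp_force: 0.0
```

Call:
arm_command:
  series:
    - [[14,34,0],0,85]
    - [[14,34,0],0,85]
    - [[14,34,0],0,85]
    - [[14,34,0],0,85]
    - [[14,34,0],0,85]

```text
time_s: 8.33
position: [0.6037, -0.0763, 0.1929]
eef_rot: [[1.0, 0.0, -0.003], [0.0, -1.0, 0.001], [-0.003, -0.001, -1.0]]
ft_force: [0.2, -0.4, 0.4]
gripper_width: 0.997
grasp_force: 0.0
```

Call:
arm_command:
  series:
    - [[14,34,0],0,85]
    - [[5,5,0],0,85]
    - [[0,0,0],0,85]
    - [[0,0,0],0,85]

```text
time_s: 8.67
position: [0.6225, -0.1132, 0.1933]
eef_rot: [[1.0, -0.0, -0.003], [-0.0, -1.0, 0.001], [-0.003, -0.001, -1.0]]
ft_force: [-0.4, 0.1, 0.9]
gripper_width: 0.995
grasp_force: 0.0
```

```bash
python3 - <<'E'
from h import *
np.set_printoptions(precision=4,suppress=True)
a=snap('wrist','w5');s=r.get_state();print(s['position'],s['eef_rot'])
h=cv2.cvtColor(a,41);m=cv2.inRange(h,np.array((100,110,40)),np.array((125,255,255)))
n,l,st,ce=cv2.connectedComponentsWithStats(m)
for i in range(1,n):
    if st[i][4]>100: print(st[i],ce[i],onz('w5',*ce[i],.096))
print(proj('w5',[.6827,-.1127,.098]))
E
```

```text
[ 0.6225 -0.1125  0.194 ] [[ 1.      0.0009 -0.0022]
 [ 0.0009 -1.      0.0012]
 [-0.0022 -0.0012 -1.    ]]
[100   0  21  39 340] [112.5647  20.0618] [0.7641 0.0079 0.096 ]
[121   0  49  62 715] [136.3133  35.5916] [ 0.7559 -0.005   0.096 ]
[[315.4109 160.8927]]
```

```bash
python3 - <<'E'
from h import *
a=cv2.imread('pics/w5.png');h=cv2.cvtColor(a,40);print(h[150:175:6,300:335:6].reshape(-1,3).tolist())
cv2.imwrite('pics/c5.png',a[0:300,100:540])
E
```

```text
[[109, 101, 149], [109, 101, 151], [110, 101, 147], [109, 104, 145], [109, 104, 145], [111, 52, 112], [110, 101, 146], [110, 100, 148], [109, 100, 146], [109, 104, 144], [109, 103, 143], [110, 104, 145], [109, 102, 147], [109, 101, 147], [109, 104, 144], [109, 104, 144], [110, 103, 143], [109, 103, 141], [111, 97, 145], [109, 100, 146], [110, 101, 146], [109, 103, 144], [110, 101, 142], [110, 98, 136], [111, 63, 125], [110, 101, 146], [109, 103, 143], [110, 102, 143], [109, 101, 139], [18, 21, 144]]
```

View pics/c5.png

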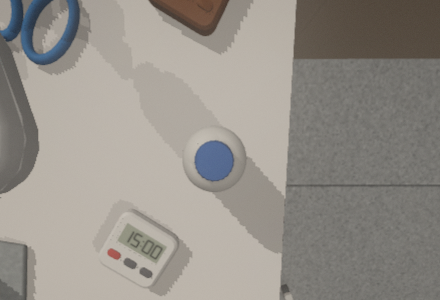

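The blue cap is at w5 (314,160), which agrees with (0.683,-0.113). The timer is at (239,248).

Call:
arm_command:
  series:
    - [[30,0,0],0,85]
    - [[31,0,10],0,85]
    - [[0,0,35],0,85]
    - [[0,0,35],0,85]
    - [[0,0,35],0,85]

```text
time_s: 9.13
position: [0.6844, -0.1112, 0.0791]
eef_rot: [[1.0, 0.003, 0.001], [0.003, -1.0, 0.0], [0.001, -0.0, -1.0]]
ft_force: [0.8, 0.7, -0.4]
gripper_width: 0.99
grasp_force: 0.0
```

Call:
arm_command:
  series:
    - [[0,0,30],0,85]
    - [[0,0,6],0,85]
    - [[0,0,0],0,85]
    - [[0,0,0],0,85]

```text
time_s: 9.47
position: [0.6845, -0.1125, 0.0461]
eef_rot: [[1.0, 0.002, 0.002], [0.002, -1.0, -0.0], [0.002, 0.0, -1.0]]
ft_force: [0.2, 0.1, 0.9]
gripper_width: 0.992
grasp_force: 0.0
```

Call:
arm_command:
  series:
    - [[0,0,0],0,38]
    - [[0,0,0],0,38]
    - [[0,0,0],0,38]
    - [[0,0,0],0,38]
    - [[0,0,0],0,38]

```text
time_s: 9.88
position: [0.6853, -0.1138, 0.0473]
eef_rot: [[1.0, 0.0, 0.004], [0.0, -1.0, -0.001], [0.004, 0.001, -1.0]]
ft_force: [-0.2, 0.5, 5.6]
gripper_width: 0.544
grasp_force: 62.5
```

Call:
arm_command:
  series:
    - [[0,0,0],0,38]
    - [[0,0,0],0,38]
    - [[0,0,0],0,38]

```text
time_s: 10.13
position: [0.6853, -0.1138, 0.0473]
eef_rot: [[1.0, 0.0, 0.004], [0.0, -1.0, -0.001], [0.004, 0.001, -1.0]]
ft_force: [0.3, 0.4, 6.8]
gripper_width: 0.542
grasp_force: 62.5
```

Call:
arm_command:
  series:
    - [[0,0,-20],0,38]
    - [[0,0,-30],0,38]
    - [[0,0,-30],0,38]
    - [[0,0,-20],0,38]
    - [[-10,-12,0],0,38]

```text
time_s: 10.55
position: [0.6767, -0.104, 0.1513]
eef_rot: [[1.0, -0.002, 0.01], [-0.002, -1.0, -0.003], [0.01, 0.003, -1.0]]
ft_force: [1.0, 1.0, -0.5]
gripper_width: 0.545
grasp_force: 61.8
```

Call:
arm_command:
  series:
    - [[-23,-26,0],0,38]
    - [[-23,-26,0],0,38]
    - [[-23,-26,0],0,38]
    - [[-23,-26,0],0,38]
    - [[-23,-26,0],0,38]

```text
time_s: 10.97
position: [0.5577, 0.0292, 0.1443]
eef_rot: [[1.0, -0.0, 0.0], [-0.0, -1.0, 0.0], [0.0, -0.0, -1.0]]
ft_force: [0.8, 0.9, -1.1]
gripper_width: 0.542
grasp_force: 61.8
```

Call:
arm_command:
  series:
    - [[-23,-26,0],0,38]
    - [[-23,-26,0],0,38]
    - [[-23,-26,0],0,38]
    - [[-23,-26,0],0,38]
    - [[-13,-16,0],0,38]

```text
time_s: 11.38
position: [0.4518, 0.1503, 0.1447]
eef_rot: [[1.0, 0.001, -0.0], [0.001, -1.0, 0.001], [-0.0, -0.001, -1.0]]
ft_force: [0.7, -0.7, -1.3]
gripper_width: 0.54
grasp_force: 61.9
```

Call:
arm_command:
  series:
    - [[0,0,0],0,38]
    - [[0,0,0],0,38]

```text
time_s: 11.55
position: [0.4536, 0.149, 0.1448]
eef_rot: [[1.0, 0.002, 0.001], [0.002, -1.0, 0.0], [0.001, -0.0, -1.0]]
ft_force: [-0.3, -1.4, -1.4]
gripper_width: 0.542
grasp_force: 61.9
```

```bash
python3 - <<'E'
from h import *
np.set_printoptions(precision=4,suppress=True)
b=snap('side','s6')[:,:,::-1]
s=r.get_state();p=s['position'];print(p,s['q'])
z=p[2]-.0473
q=proj('s6',[[p[0],p[1],z],[p[0],p[1],z+.067]]);print((q-[190,130])*4)
cv2.imwrite('pics/c6.png',cv2.resize(b[130:280,190:340],None,fx=4,fy=4,interpolation=2))
E
```

```text
[0.4541 0.1483 0.1446] [ 14.0252 -13.8358  98.207   -0.0315  95.5775 103.9708]
[[287.9583 354.3753]
 [277.5271 253.2127]]
```

View pics/c6.png

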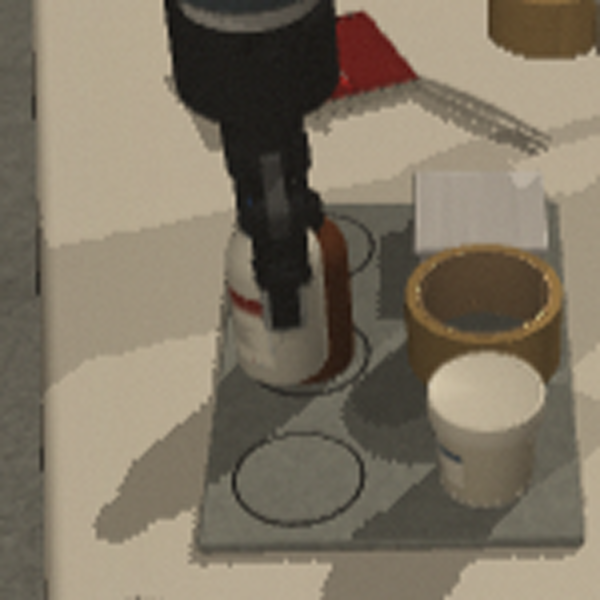

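Call:
arm_command:
  series:
    - [[1,0,15],0,38]
    - [[0,0,25],0,38]
    - [[0,0,25],0,38]
    - [[0,0,15],0,38]
    - [[0,0,5],0,38]

```text
time_s: 12.02
position: [0.4539, 0.1468, 0.0558]
eef_rot: [[1.0, -0.002, -0.005], [-0.002, -1.0, -0.002], [-0.005, 0.002, -1.0]]
ft_force: [-0.8, -1.8, -1.9]
gripper_width: 0.546
grasp_force: 61.9
```

Call:
arm_command:
  series:
    - [[0,0,3],0,38]
    - [[0,0,0],0,38]
    - [[0,0,0],0,38]

```text
time_s: 12.27
position: [0.456, 0.1482, 0.0576]
eef_rot: [[1.0, -0.001, 0.002], [-0.001, -1.0, 0.0], [0.002, -0.0, -1.0]]
ft_force: [0.1, -0.2, -0.5]
gripper_width: 0.539
grasp_force: 62.0
```

Call:
arm_command:
  series:
    - [[-1,0,3],0,38]
    - [[0,0,0],0,38]
    - [[0,0,0],0,38]

```text
time_s: 12.52
position: [0.4554, 0.1486, 0.0553]
eef_rot: [[1.0, 0.0, 0.004], [0.0, -1.0, 0.001], [0.004, -0.001, -1.0]]
ft_force: [2.6, -1.2, 5.3]
gripper_width: 0.543
grasp_force: 61.8
```

Call:
arm_command:
  series:
    - [[0,0,0],0,80]
    - [[0,0,0],0,80]
    - [[0,0,0],0,80]
    - [[0,0,0],0,80]
    - [[0,0,0],0,80]

```text
time_s: 12.93
position: [0.4537, 0.1484, 0.053]
eef_rot: [[1.0, 0.0, -0.001], [0.0, -1.0, -0.0], [-0.001, 0.0, -1.0]]
ft_force: [0.1, -0.5, -0.2]
gripper_width: 0.938
grasp_force: 0.0
```

Call:
arm_command:
  series:
    - [[0,0,-15],0,80]
    - [[0,0,-35],0,85]
    - [[0,0,-35],0,85]
    - [[0,0,-35],0,85]
    - [[0,0,0],0,85]

```text
time_s: 13.35
position: [0.4566, 0.1491, 0.1816]
eef_rot: [[1.0, 0.0, 0.012], [0.0, -1.0, 0.003], [0.012, -0.003, -1.0]]
ft_force: [0.1, 0.0, 0.5]
gripper_width: 0.994
grasp_force: 0.0
```

```bash
python3 - <<'E'
from h import *
np.set_printoptions(precision=4,suppress=True)
b=snap('side','s7')[:,:,::-1]
h=cv2.cvtColor(b,40);m=cv2.inRange(h,np.array((100,100,40)),np.array((125,255,255)));m[:,300:]=0
n,l,st,ce=cv2.connectedComponentsWithStats(m);print([(st[i].tolist(),ce[i]) for i in range(1,n) if st[i][4]>40])
print(proj('s7',[[.4524,.1481,.106],[.4524,.1481,.101],[.4524,.1481,.008]]),r.get_state()['position'])
E
```

```text
[([285, 32, 15, 6, 62], array([292.4516,  34.3548])), ([256, 213, 12, 11, 111], array([261.2162, 218.018 ]))]
[[260.86   215.6211]
 [261.0498 217.4339]
 [264.3482 248.9224]] [0.4559 0.1488 0.1781]
```

Call:
arm_command:
  series:
    - [[-1,30,0],0,85]
    - [[-1,38,0],0,85]
    - [[-2,38,0],0,85]
    - [[-1,38,0],0,85]
    - [[-1,38,0],0,85]

```text
time_s: 13.82
position: [0.4471, -0.035, 0.1717]
eef_rot: [[1.0, 0.001, -0.002], [0.001, -1.0, 0.0], [-0.002, -0.0, -1.0]]
ft_force: [0.9, 0.4, -0.9]
gripper_width: 0.99
grasp_force: 0.0
```

Call:
arm_command:
  series:
    - [[0,1,20],0,85]
    - [[0,0,35],0,85]
    - [[0,0,25],0,85]
    - [[0,0,0],0,85]
    - [[0,0,0],0,85]

```text
time_s: 14.23
position: [0.4465, -0.0345, 0.0911]
eef_rot: [[1.0, 0.0, -0.005], [0.0, -1.0, 0.001], [-0.005, -0.001, -1.0]]
ft_force: [0.4, -0.1, 0.7]
gripper_width: 0.995
grasp_force: 0.0
```

```bash
python3 - <<'E'
from h import *
np.set_printoptions(precision=4,suppress=True)
a=snap('wrist','w8');h=cv2.cvtColor(a,41);m=((h[:,:,1]>100)&((h[:,:,0]<8)|(h[:,:,0]>172))).astype(np.uint8)
n,l,st,ce=cv2.connectedComponentsWithStats(m);print([(st[i].tolist(),ce[i],onz('w8',*ce[i],.07)) for i in range(1,n) if st[i][4]>100]);print(r.get_state()['position'])
cv2.imwrite('pics/c8.png',a[:,:,::-1])
E
```

```text
[([297, 265, 36, 39, 1127], array([314.2751, 284.0603]), array([ 0.4506, -0.0333,  0.07  ])), ([0, 283, 16, 25, 224], array([  6.5893, 294.0491]), array([0.4453, 0.1193, 0.07  ]))]
[ 0.4478 -0.0345  0.0933]
```

View pics/c8.png

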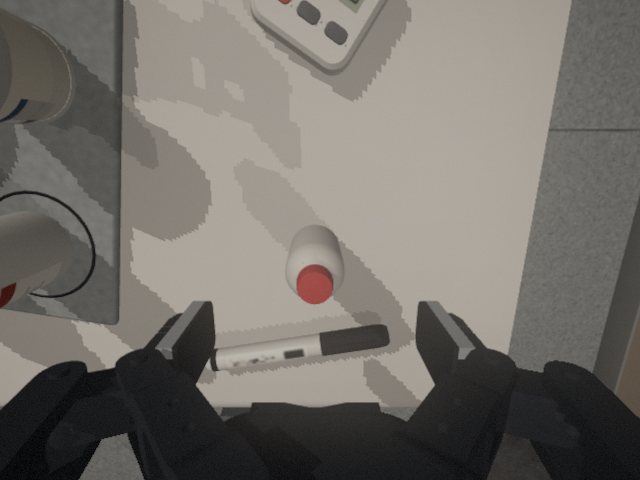

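Call:
arm_command:
  series:
    - [[3,0,20],0,85]
    - [[0,0,30],0,85]
    - [[0,0,20],0,85]
    - [[0,0,0],0,85]
    - [[0,0,0],0,85]

```text
time_s: 14.7
position: [0.4514, -0.0344, 0.0245]
eef_rot: [[1.0, 0.001, 0.0], [0.001, -1.0, -0.0], [0.0, 0.0, -1.0]]
ft_force: [-0.2, -0.7, 0.8]
gripper_width: 0.996
grasp_force: 0.0
```

Call:
arm_command:
  series:
    - [[0,0,0],0,25]
    - [[0,0,0],0,25]
    - [[0,0,0],0,25]
    - [[0,0,0],0,25]
    - [[0,0,0],0,25]

```text
time_s: 15.12
position: [0.4519, -0.0348, 0.0248]
eef_rot: [[1.0, 0.0, 0.003], [0.0, -1.0, -0.0], [0.003, 0.0, -1.0]]
ft_force: [0.7, -0.2, -0.2]
gripper_width: 0.368
grasp_force: 59.3
```

Call:
arm_command:
  series:
    - [[0,0,0],0,25]
    - [[0,0,0],0,25]
    - [[0,0,0],0,25]
    - [[0,0,0],0,25]

```text
time_s: 15.45
position: [0.4519, -0.0348, 0.0247]
eef_rot: [[1.0, 0.0, 0.002], [0.0, -1.0, -0.0], [0.002, 0.0, -1.0]]
ft_force: [0.3, -0.2, 5.4]
gripper_width: 0.368
grasp_force: 59.4
```

Call:
arm_command:
  series:
    - [[0,0,-25],0,25]
    - [[0,0,-36],0,25]
    - [[0,0,-36],0,25]
    - [[0,0,-36],0,25]
    - [[0,0,-32],0,25]

```text
time_s: 15.87
position: [0.4508, -0.0346, 0.1905]
eef_rot: [[1.0, 0.0, 0.001], [0.0, -1.0, -0.0], [0.001, 0.0, -1.0]]
ft_force: [0.2, -0.7, -0.0]
gripper_width: 0.374
grasp_force: 59.4
```

Call:
arm_command:
  series:
    - [[3,-20,0],0,25]
    - [[3,-36,0],0,25]
    - [[3,-36,0],0,25]
    - [[3,-36,0],0,25]
    - [[3,-36,0],0,25]

```text
time_s: 16.28
position: [0.4658, 0.1309, 0.1883]
eef_rot: [[1.0, -0.0, 0.0], [-0.0, -1.0, 0.0], [0.0, -0.0, -1.0]]
ft_force: [0.9, 0.1, 0.4]
gripper_width: 0.373
grasp_force: 59.5
```

Call:
arm_command:
  series:
    - [[3,-36,0],0,25]
    - [[3,-36,0],0,25]
    - [[4,-36,0],0,25]
    - [[4,-36,0],0,25]
    - [[4,-36,0],0,25]

```text
time_s: 16.7
position: [0.4837, 0.3112, 0.188]
eef_rot: [[1.0, 0.0, -0.0], [0.0, -1.0, -0.0], [-0.0, 0.0, -1.0]]
ft_force: [0.4, 0.6, -0.2]
gripper_width: 0.371
grasp_force: 59.5
```

Call:
arm_command:
  series:
    - [[4,-36,0],0,25]
    - [[0,-10,0],0,25]
    - [[0,0,0],0,25]
    - [[0,0,0],0,25]

```text
time_s: 17.03
position: [0.4877, 0.3552, 0.1876]
eef_rot: [[1.0, 0.001, -0.001], [0.001, -1.0, -0.001], [-0.001, 0.001, -1.0]]
ft_force: [0.3, -0.7, -0.5]
gripper_width: 0.372
grasp_force: 59.6
```

```bash
python3 - <<'E'
from h import *
np.set_printoptions(precision=4,suppress=True)
b=snap('side','s9')[:,:,::-1]
s=r.get_state();p=s['position'];print(p,s['q'])
z=p[2]-.0247
q=proj('s9',[[p[0],p[1],z],[p[0],p[1],z+.049]]);print((q-[190,80])*4)
cv2.imwrite('pics/c9.png',cv2.resize(b[80:230,190:340],None,fx=4,fy=4,interpolation=2))
E
```

```text
[0.4879 0.3545 0.188 ] [ 32.7879   5.4964  75.4088  -0.0373  99.1552 122.7867]
[[297.5476 234.2772]
 [291.1128 158.3698]]
```

View pics/c9.png

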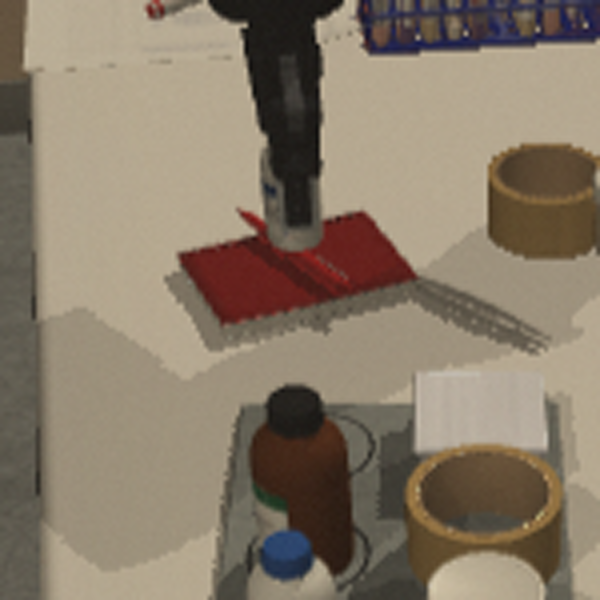

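Call:
arm_command:
  series:
    - [[0,0,20],0,25]
    - [[0,0,35],0,25]
    - [[0,0,35],0,25]
    - [[0,0,35],0,25]
    - [[0,0,20],0,25]

```text
time_s: 17.5
position: [0.4867, 0.3523, 0.0391]
eef_rot: [[1.0, -0.002, -0.004], [-0.002, -1.0, -0.003], [-0.004, 0.003, -1.0]]
ft_force: [-1.2, -0.3, -1.4]
gripper_width: 0.37
grasp_force: 59.6
```

Call:
arm_command:
  series:
    - [[0,0,7],0,25]
    - [[0,0,0],0,25]
    - [[0,0,0],0,25]

```text
time_s: 17.75
position: [0.4886, 0.3543, 0.0373]
eef_rot: [[1.0, -0.001, 0.001], [-0.001, -1.0, 0.0], [0.001, -0.0, -1.0]]
ft_force: [-0.2, 0.1, 0.5]
gripper_width: 0.376
grasp_force: 59.7
```

Call:
arm_command:
  series:
    - [[0,0,4],0,25]
    - [[0,0,0],0,25]
    - [[0,0,0],0,25]

```text
time_s: 18.0
position: [0.4883, 0.3553, 0.033]
eef_rot: [[1.0, -0.0, 0.001], [-0.0, -1.0, 0.001], [0.001, -0.001, -1.0]]
ft_force: [-0.7, 0.1, -0.6]
gripper_width: 0.371
grasp_force: 59.6
```

Call:
arm_command:
  series:
    - [[0,0,1],0,25]
    - [[0,0,0],0,25]
    - [[0,0,0],0,25]

```text
time_s: 18.25
position: [0.4884, 0.3555, 0.0328]
eef_rot: [[1.0, 0.0, 0.001], [0.0, -1.0, 0.0], [0.001, -0.0, -1.0]]
ft_force: [-1.5, -2.1, 5.1]
gripper_width: 0.369
grasp_force: 60.1
```

Call:
arm_command:
  series:
    - [[0,0,0],0,70]
    - [[0,0,0],0,70]
    - [[0,0,0],0,70]
    - [[0,0,0],0,70]
    - [[0,0,0],0,70]

```text
time_s: 18.67
position: [0.4879, 0.3554, 0.031]
eef_rot: [[1.0, 0.0, -0.0], [0.0, -1.0, -0.0], [-0.0, 0.0, -1.0]]
ft_force: [-0.2, -0.5, 0.6]
gripper_width: 0.817
grasp_force: 0.0
```

Call:
arm_command:
  series:
    - [[0,0,-20],0,70]
    - [[0,0,-36],0,85]
    - [[0,0,-36],0,85]
    - [[0,0,-36],0,85]
    - [[0,0,-36],0,85]

```text
time_s: 19.08
position: [0.4877, 0.3552, 0.1968]
eef_rot: [[1.0, 0.0, -0.0], [0.0, -1.0, -0.0], [-0.0, 0.0, -1.0]]
ft_force: [0.3, -0.4, 0.5]
gripper_width: 0.996
grasp_force: 0.0
```

Call:
arm_command:
  series:
    - [[4,30,0],0,85]
    - [[4,37,0],0,85]
    - [[4,37,0],0,85]
    - [[4,37,0],0,85]
    - [[4,37,0],0,85]

```text
time_s: 19.5
position: [0.5078, 0.1759, 0.1953]
eef_rot: [[1.0, 0.001, 0.0], [0.001, -1.0, 0.0], [0.0, -0.0, -1.0]]
ft_force: [1.2, 0.4, -0.2]
gripper_width: 0.994
grasp_force: 0.0
```

Call:
arm_command:
  series:
    - [[4,37,0],0,85]
    - [[4,37,0],0,85]
    - [[4,37,0],0,85]
    - [[4,37,0],0,85]
    - [[4,37,0],0,85]

```text
time_s: 19.92
position: [0.5278, -0.0094, 0.1954]
eef_rot: [[1.0, 0.0, 0.0], [0.0, -1.0, 0.0], [0.0, -0.0, -1.0]]
ft_force: [1.7, -0.1, -0.4]
gripper_width: 0.996
grasp_force: 0.0
```

Call:
arm_command:
  series:
    - [[2,32,0],0,85]
    - [[0,0,0],0,85]
    - [[0,0,0],0,85]

```text
time_s: 20.17
position: [0.5299, -0.0411, 0.195]
eef_rot: [[1.0, -0.003, -0.0], [-0.003, -1.0, 0.0], [-0.0, -0.0, -1.0]]
ft_force: [-0.2, 0.6, -0.4]
gripper_width: 0.995
grasp_force: 0.0
```

```bash
python3 - <<'E'
from h import *
np.set_printoptions(precision=4,suppress=True)
a=snap('wrist','w10');b=snap('side','s10')[:,:,::-1];s=r.get_state();print(s['position'],s['eef_rot'],s['q'])
o=np.zeros((540,800,3),np.uint8)
u,v=proj('w10',[.596,-.0375,.018])[0].astype(int);x0=max(u-90,0);y0=max(v-90,0);print(u,v,x0,y0)
o[:540,:540]=cv2.resize(a[y0:y0+180,x0:x0+180,::-1],(540,540),interpolation=2);o[:260,540:]=cv2.resize(b[160:290,220:350],(260,260),interpolation=2);cv2.imwrite('pics/c10.png',o)
E
```

```text
[ 0.53   -0.039   0.1952] [[ 1.      0.0003 -0.0001]
 [ 0.0003 -1.      0.0006]
 [-0.0001 -0.0006 -1.    ]] [-7.8997 -5.6155 85.7842  0.0359 99.8442 82.0904]
311 151 221 61
```

View pics/c10.png

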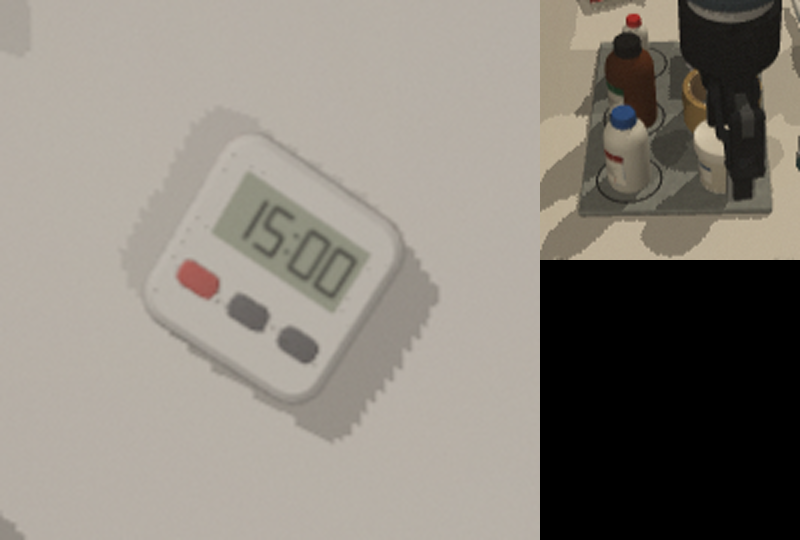

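The three bottles stand on their rings (red, black and blue caps in line). The timer's centre is at w10 (312,150), with its edges tilted about 33°.

```bash
python3 - <<'E'
from h import *
np.set_printoptions(precision=4,suppress=True)
P=lambda x,y:onz('w10',221+x/3,61+y/3,.018)
for a,b in(((265,137),(390,220)),((150,310),(280,395)),((240,175),(370,255)),((240,145),(150,280)),((400,255),(320,385))):
    d=(P(*b)-P(*a))[:2];print(np.degrees(np.arctan2(d[1],d[0])))
print(P(274,268),tri(('w10',312.3,150.3),('w1',238,53),('top0',401.1,234)))
# stand top: corners from crop1 (top0) and side
C=[(331,345),(414,353),(404,440),(318,428)]
Q=[onz('top0',195+(x-285)/2.24,205+(y-318)/2.24,.038)[:2] for x,y in C];print(Q,np.mean(Q,0),[np.linalg.norm(Q[i]-Q[i-1]) for i in range(4)])
h=cv2.cvtColor(cv2.imread('pics/w4.png'),40);m=cv2.inRange(h,np.array((0,0,190)),np.array((180,25,255)));m[:,:150]=0;m[170:]=0;m[:,275:]=0
c=max(cv2.findContours(m,0,1)[0],key=cv2.contourArea);print(cv2.boundingRect(c),cv2.minAreaRect(c))
E
```

```text
-122.03635021915733
-123.29307070590906
-120.44664017638436
143.8310394774252
148.41627491459343
[ 0.5967 -0.0383  0.018 ] (array([ 0.5965, -0.0388,  0.0174]), [np.float64(0.0006107303584587102), np.float64(0.0001641866511238784), np.float64(0.0004547569757603328)])
[array([0.637, 0.37 ]), array([0.6281, 0.2889]), array([0.543, 0.299]), array([0.5558, 0.3826])] [0.591  0.3351] [np.float64(0.08211511548764232), np.float64(0.08157425590580204), np.float64(0.08563349890518727), np.float64(0.08455908687941459)]
(152, 19, 113, 130) ((205.04437255859375, 83.62286376953125), (108.54551696777344, 117.6007080078125), 6.709836483001709)
```

Call:
arm_command:
  series:
    - [[33,0,0],0,85]
    - [[33.5,-1,0],0,85]
    - [[0,0,0],-6.4,85]
    - [[0,0,0],-6.4,85]
    - [[0,0,0],-6.4,85]

```text
time_s: 20.68
position: [0.5969, -0.0364, 0.1942]
eef_rot: [[0.942, 0.337, -0.002], [0.337, -0.942, 0.001], [-0.002, -0.001, -1.0]]
ft_force: [0.3, 0.2, 0.2]
gripper_width: 0.998
grasp_force: 0.0
```

Call:
arm_command:
  series:
    - [[0,0,20],-6.4,85]
    - [[0,0,25],-6.4,85]
    - [[0,0,25],-6.4,85]
    - [[0,0,25],-6.4,85]
    - [[0,0,20],-6.4,85]

```text
time_s: 21.1
position: [0.5959, -0.0364, 0.0781]
eef_rot: [[0.62, 0.785, -0.002], [0.785, -0.62, 0.001], [-0.001, -0.002, -1.0]]
ft_force: [0.1, -0.3, -0.3]
gripper_width: 0.995
grasp_force: 0.0
```

Call:
arm_command:
  series:
    - [[0,0,20],-5.8,85]
    - [[0,0,0],0,85]
    - [[0,0,0],0,85]
    - [[0,0,0],0,85]

```text
time_s: 21.43
position: [0.5972, -0.0376, 0.0618]
eef_rot: [[0.546, 0.838, 0.002], [0.838, -0.546, 0.0], [0.001, 0.001, -1.0]]
ft_force: [0.9, -0.1, 0.1]
gripper_width: 0.996
grasp_force: 0.0
```

```bash
python3 - <<'E'
from h import *
np.set_printoptions(precision=4,suppress=True)
s=r.get_state();R=s['eef_rot'];d=np.array([.5967,-.0384,.012])-s['position'];print(s['position'],np.degrees(np.arctan2(R[1,0],R[0,0])),R.T@d*1000)
E
```

```text
[ 0.5972 -0.0376  0.0618] 56.925539567002005 [-0.9907 -0.0349 49.7995]
```

Call:
arm_command:
  series:
    - [[-1,0,20],0,85]
    - [[0,0,20],0,85]
    - [[0,0,8],0,85]
    - [[0,0,0],0,85]
    - [[0,0,0],0,85]

```text
time_s: 21.85
position: [0.5964, -0.0393, 0.0134]
eef_rot: [[0.545, 0.838, 0.001], [0.838, -0.545, -0.0], [0.0, 0.001, -1.0]]
ft_force: [0.4, 0.9, 0.5]
gripper_width: 0.994
grasp_force: 0.0
```

Call:
arm_command:
  series:
    - [[0,0,0],0,55]
    - [[0,0,0],0,55]
    - [[0,0,0],0,55]
    - [[0,0,0],0,55]
    - [[0,0,0],0,55]

```text
time_s: 22.27
position: [0.5975, -0.0396, 0.0152]
eef_rot: [[0.545, 0.839, 0.004], [0.839, -0.545, -0.0], [0.002, 0.004, -1.0]]
ft_force: [-0.5, 0.3, 6.1]
gripper_width: 0.672
grasp_force: 59.7
```

Call:
arm_command:
  series:
    - [[0,0,0],0,55]
    - [[0,0,0],0,55]
    - [[0,0,0],0,55]

```text
time_s: 22.52
position: [0.5975, -0.0396, 0.0153]
eef_rot: [[0.545, 0.839, 0.004], [0.839, -0.545, -0.0], [0.002, 0.004, -1.0]]
ft_force: [0.3, 0.3, 6.1]
gripper_width: 0.672
grasp_force: 59.7
```

Call:
arm_command:
  series:
    - [[0,0,-10],0,55]
    - [[0,0,-20],0,55]
    - [[0,0,-30],0,55]
    - [[0,0,-20],0,55]
    - [[0,0,0],0,55]

```text
time_s: 22.93
position: [0.5988, -0.0398, 0.0996]
eef_rot: [[0.545, 0.839, 0.01], [0.839, -0.545, -0.001], [0.005, 0.009, -1.0]]
ft_force: [0.5, -0.9, 0.8]
gripper_width: 0.673
grasp_force: 59.2
```

Call:
arm_command:
  series:
    - [[0,0,0],0,55]
    - [[0,0,0],0,55]

```text
time_s: 23.1
position: [0.5957, -0.0394, 0.0919]
eef_rot: [[0.545, 0.839, -0.001], [0.839, -0.545, 0.0], [-0.0, -0.001, -1.0]]
ft_force: [-0.5, -0.4, -0.8]
gripper_width: 0.674
grasp_force: 59.1
```

```bash
python3 - <<'E'
from h import *
np.set_printoptions(precision=4,suppress=True)
a=snap('wrist','w11')[:,:,::-1];b=snap('side','s11')[:,:,::-1];print(r.get_state()['position'])
p=r.get_state()['position'];u,v=proj('s11',p)[0].astype(int);print(u,v)
o=np.zeros((480,800,3),np.uint8);o[:300,:400]=cv2.resize(a,(400,300));o[:400,400:]=cv2.resize(b[v-50:v+50,u-50:u+50],(400,400),interpolation=2);cv2.imwrite('pics/c11.png',o)
E
```

```text
[ 0.595  -0.0394  0.0905]
348 276
```

View pics/c11.png

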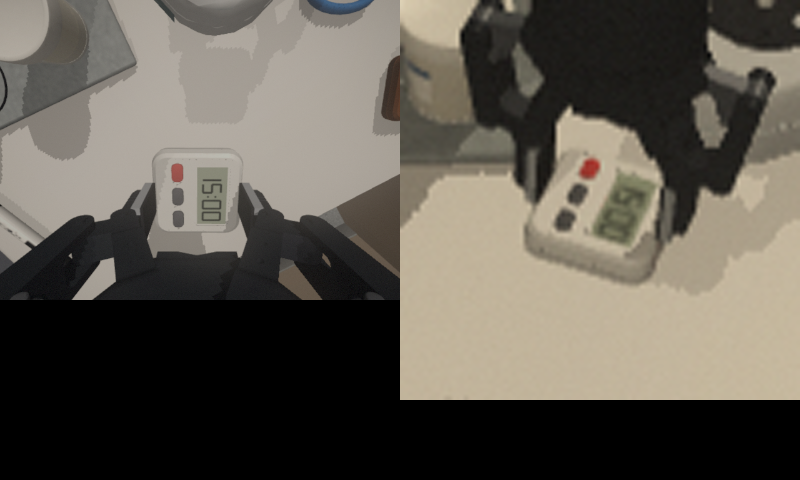

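```bash
python3 - <<'E'
from h import *
np.set_printoptions(precision=4,suppress=True)
s=r.get_state();R=s['eef_rot'];p=s['position'];z=p[2]-.0153+.018
C=[(157,152),(238,150),(242,229),(157,231)]
Q=[onz('w11',1.6*x,1.6*y,z) for x,y in C];print([(R.T@(q-p)*1000) for q in Q],R.T@(np.mean(Q,0)-p)*1000,p)
tgt=np.array([.5913,.3365,0])
print(proj('w11',p))
E
```

```text
[array([ 32.7585, -26.8936,  -2.6718]), array([34.0523, 25.7573, -2.8134]), array([-25.2773,  31.7586,  -2.751 ]), array([-26.866 , -29.9866,  -2.5849])] [ 3.6669  0.1589 -2.7053] [ 0.595  -0.0394  0.0905]
[[317.1686 313.143 ]]
```

Call:
arm_command:
  series:
    - [[0,0,-15],-5.8,55]
    - [[0,0,-20],-5.8,55]
    - [[0,0,-20],-5.8,55]
    - [[0,0,-15],-5.9,55]
    - [[0,0,0],0,55]

```text
time_s: 23.62
position: [0.597, -0.0396, 0.1651]
eef_rot: [[0.165, 0.986, 0.004], [0.986, -0.165, -0.001], [0.0, 0.004, -1.0]]
ft_force: [0.4, 0.1, -0.7]
gripper_width: 0.672
grasp_force: 59.2
```

Call:
arm_command:
  series:
    - [[20,-4,0],0,55]
    - [[35,-6,0],0,55]
    - [[35,-6,0],0,55]
    - [[35,-6,0],0,55]
    - [[35,-6,0],0,55]

```text
time_s: 24.03
position: [0.5943, 0.1243, 0.1596]
eef_rot: [[0.173, 0.985, -0.003], [0.985, -0.173, -0.0], [-0.001, -0.003, -1.0]]
ft_force: [0.2, 0.3, -1.0]
gripper_width: 0.668
grasp_force: 59.2
```

Call:
arm_command:
  series:
    - [[35,-6,0],0,55]
    - [[35,-6,0],0,55]
    - [[35,-6,0],0,55]
    - [[35,-6,0],0,55]
    - [[35,-6,0],0,55]

```text
time_s: 24.45
position: [0.5942, 0.302, 0.1594]
eef_rot: [[0.172, 0.985, -0.003], [0.985, -0.172, -0.001], [-0.002, -0.003, -1.0]]
ft_force: [0.7, -0.4, -0.6]
gripper_width: 0.67
grasp_force: 59.2
```

Call:
arm_command:
  series:
    - [[20,-4,0],0,55]
    - [[0,0,0],0,55]
    - [[0,0,0],0,55]

```text
time_s: 24.7
position: [0.5936, 0.3218, 0.1593]
eef_rot: [[0.169, 0.986, -0.004], [0.986, -0.169, -0.002], [-0.003, -0.003, -1.0]]
ft_force: [0.6, -0.8, 0.0]
gripper_width: 0.674
grasp_force: 59.2
```

```bash
python3 - <<'E'
from h import *
np.set_printoptions(precision=4,suppress=True)
s=r.get_state();R=s['eef_rot'];d=np.array([.591,.3345,.0533])-s['position'];print(s['position'],s['gripper_width'],np.degrees(np.arctan2(R[1,0],R[0,0])),R.T@d*1000,s['q'])
b=snap('side','s12')
E
```

```text
[0.5936 0.3218 0.1593] 0.6741002049749361 80.29460287763106 [ 12.3944  -4.3576 105.9729] [25.5825 17.05   65.2744 -0.0168 97.9092 35.2859]
```

Call:
arm_command:
  series:
    - [[12,-4,0],0,55]
    - [[0,0,30],0,55]
    - [[0,0,35],0,55]
    - [[0,0,25],0,55]
    - [[0,0,8],0,55]

```text
time_s: 25.17
position: [0.5903, 0.3316, 0.058]
eef_rot: [[0.171, 0.985, -0.008], [0.985, -0.171, -0.004], [-0.005, -0.007, -1.0]]
ft_force: [-0.5, -1.0, -1.3]
gripper_width: 0.678
grasp_force: 59.2
```

Call:
arm_command:
  series:
    - [[0,0,3],0,55]
    - [[0,0,0],0,55]
    - [[0,0,0],0,55]

```text
time_s: 25.42
position: [0.5938, 0.3337, 0.0638]
eef_rot: [[0.169, 0.986, 0.003], [0.986, -0.169, 0.002], [0.002, 0.003, -1.0]]
ft_force: [0.8, -0.5, -0.9]
gripper_width: 0.674
grasp_force: 59.3
```

```bash
python3 - <<'E'
from h import *
np.set_printoptions(precision=4,suppress=True)
s=r.get_state();R=s['eef_rot'];d=np.array([.591,.3345,.0533])-s['position'];print(s['position'],s['ft_force'],R.T@d*1000)
E
```

```text
[0.5938 0.3337 0.0638] [ 0.8216 -0.4586 -0.8762] [ 0.3223 -2.9464 10.5138]
```

Call:
arm_command:
  series:
    - [[0,-2,4],0,55]
    - [[0,0,3],0,55]
    - [[0,0,0],0,55]
    - [[0,0,0],0,55]

```text
time_s: 25.75
position: [0.5907, 0.3339, 0.0546]
eef_rot: [[0.168, 0.986, 0.0], [0.986, -0.168, 0.0], [0.0, 0.0, -1.0]]
ft_force: [0.3, 0.6, -0.6]
gripper_width: 0.675
grasp_force: 59.3
```

Call:
arm_command:
  series:
    - [[0,0,2],0,55]
    - [[0,0,0],0,55]
    - [[0,0,0],0,55]

```text
time_s: 26.0
position: [0.591, 0.334, 0.0533]
eef_rot: [[0.168, 0.986, 0.001], [0.986, -0.168, 0.001], [0.001, 0.001, -1.0]]
ft_force: [-1.0, -0.1, 3.7]
gripper_width: 0.667
grasp_force: 60.0
```

Call:
arm_command:
  series:
    - [[0,0,1],0,55]
    - [[0,0,0],0,55]
    - [[0,0,0],0,55]

```text
time_s: 26.25
position: [0.5911, 0.334, 0.0533]
eef_rot: [[0.168, 0.986, 0.002], [0.986, -0.168, 0.001], [0.001, 0.001, -1.0]]
ft_force: [-3.4, -0.6, 8.3]
gripper_width: 0.668
grasp_force: 61.2
```

Contact came at the expected height. I'll release, go up, and back away for a final look.

Call:
arm_command:
  series:
    - [[0,0,0],0,80]
    - [[0,0,0],0,80]
    - [[0,0,0],0,80]
    - [[0,0,0],0,80]
    - [[0,0,0],0,80]

```text
time_s: 26.67
position: [0.5905, 0.3337, 0.0507]
eef_rot: [[0.168, 0.986, -0.001], [0.986, -0.168, -0.0], [-0.0, -0.001, -1.0]]
ft_force: [0.7, -1.0, -0.4]
gripper_width: 0.937
grasp_force: 0.0
```

Call:
arm_command:
  series:
    - [[0,0,-15],0,80]
    - [[0,0,-35],0,80]
    - [[0,0,-36],0,80]
    - [[0,0,-36],0,80]
    - [[0,0,-36],0,80]

```text
time_s: 27.08
position: [0.5904, 0.3336, 0.2106]
eef_rot: [[0.168, 0.986, -0.0], [0.986, -0.168, -0.0], [-0.0, -0.0, -1.0]]
ft_force: [0.2, 0.1, 0.2]
gripper_width: 0.939
grasp_force: 0.0
```

Call:
arm_command:
  series:
    - [[-35,0,0],0,80]
    - [[-35,0,0],0,80]
    - [[-35,0,0],0,80]
    - [[-35,0,0],0,80]
    - [[-35,0,0],0,80]

```text
time_s: 27.5
position: [0.5607, 0.1599, 0.2091]
eef_rot: [[0.168, 0.986, -0.0], [0.986, -0.168, -0.0], [-0.0, 0.0, -1.0]]
ft_force: [0.9, 0.2, 0.1]
gripper_width: 0.936
grasp_force: 0.0
```

Call:
arm_command:
  series:
    - [[-35,0,0],0,80]
    - [[-35,0,0],0,80]
    - [[-35,0,0],0,80]
    - [[-35,0,0],0,80]
    - [[-35,0,0],0,80]

```text
time_s: 27.92
position: [0.5312, -0.0128, 0.2093]
eef_rot: [[0.168, 0.986, 0.0], [0.986, -0.168, -0.0], [0.0, 0.0, -1.0]]
ft_force: [0.7, -0.0, -0.4]
gripper_width: 0.938
grasp_force: 0.0
```

Call:
arm_command:
  series:
    - [[-35,0,0],0,80]
    - [[-35,0,0],0,80]
    - [[-35,0,0],0,80]
    - [[0,0,0],0,80]
    - [[0,0,0],0,80]

```text
time_s: 28.33
position: [0.5137, -0.1164, 0.2091]
eef_rot: [[0.172, 0.985, -0.0], [0.985, -0.172, 0.0], [0.0, -0.0, -1.0]]
ft_force: [-0.5, 0.2, -0.0]
gripper_width: 0.939
grasp_force: 0.0
```

```bash
python3 - <<'E'
from h import *
np.set_printoptions(precision=4,suppress=True)
a=snap('top','t13')[:,:,::-1];b=snap('side','s13')[:,:,::-1];print(r.get_state()['position'])
yx=np.array([.1702,.9854,0]);X=np.array([.9854,-.1702,0])
for f,o,k in(('t13',(195,200),2.4),('s13',(225,150),2.8)):
    img=a if f=='t13' else b;w=cv2.resize(img[o[1]:o[1]+135,o[0]:o[0]+(165 if f=='t13' else 140)],None,fx=k,fy=k,interpolation=2)
    for c in([.4703,.2513,.124],[.4524,.1481,.106],[.4881,.3553,.08],[.5913,.3365,.056]):
        p=((proj(f,c)[0]-o)*k);print(f,c,p);cv2.circle(w,tuple(int(v) for v in p),2,(0,255,0),-1)
    globals()[f]=w
o=np.zeros((380,800,3),np.uint8);o[:t13.shape[0],:t13.shape[1]]=t13;o[:s13.shape[0],400:400+s13.shape[1]]=s13;cv2.imwrite('pics/c13.png',o)
E
```

```text
[ 0.5142 -0.1143  0.2092]
t13 [0.4703, 0.2513, 0.124] [172.0612 223.682 ]
t13 [0.4524, 0.1481, 0.106] [294.8672 242.7471]
t13 [0.4881, 0.3553, 0.08] [ 57.4411 204.1934]
t13 [0.5913, 0.3365, 0.056] [83.0475 88.6459]
s13 [0.4703, 0.2513, 0.124] [106.8324  80.7763]
s13 [0.4524, 0.1481, 0.106] [100.4079 183.7391]
s13 [0.4881, 0.3553, 0.08] [117.4273  50.433 ]
s13 [0.5913, 0.3365, 0.056] [236.8951  72.2564]
```

View pics/c13.png

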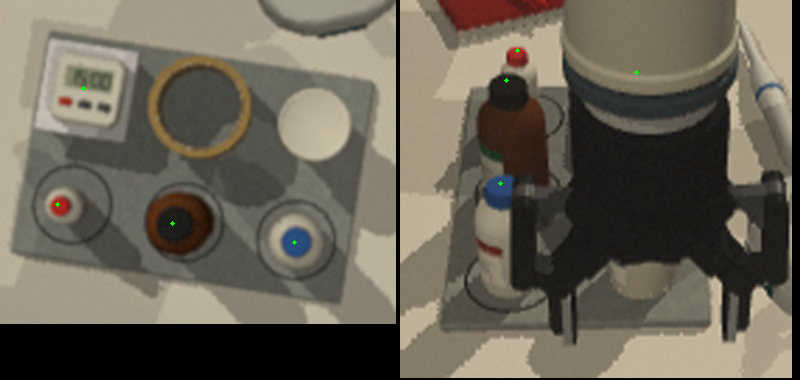

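All four objects are within about 3 mm of their target points: the small cap at (60,206), the large cap at (174,222), the medium cap at (296,242), and the timer square on the stand at about (86,90). The tape and cup have not moved.

```bash
python3 -c "
from bench import r
print(r.hand_in())"
```

```text
the job is handed in; nothing more can be done
None
```

The job is handed in, with no verdict returned: my last pictures showed all three bottles upright on their rings and the timer face up and square on the stand, each within about 3 mm of centre, at about 28 s on the robot's clock.

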